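Hang an oiled box side to dry over the drip tray

ROBOT

A 6-joint arm with a two-finger parallel gripper is mounted at the origin on the work surface. World frame = base frame: x ahead of the robot, y to its left, z up, the work surface at z = 0. Lengths are in m, angles in rad, forces in N, time in s.
With the tool pointing down it reaches from about 0.225 to 0.725 m from the base axis. Payload 3.1 kg.
Tool frame: the origin (TCP) lies between the finger pads; the fingertips stand 11 mm ahead of it and the grasp point (between the pads) lies 8 mm behind it (arm.nose_length is the distance from the TCP to the fingertips, in m); z points along the fingers, y is the line along which they close (so a half turn about z gives the same grasp; the last joint's range is limited). The gripper opens to 85 mm and grips with 20 to 120 N. Pads are 22 mm wide; open, the fingers measure 114 mm over their backs; the gripper's body (76 mm by 85 mm) begins 54 mm behind the grasp point. The pads swing forward as they close: fully open they stand 13 mm farther back than shut.
Start: joints at [1.161, 0.048, 0.099, 1.622, 0, 1.443], TCP at [0.146, 0.504, 0.242] pointing down, gripper open.
Joint ranges: [-2.91, 2.91], [-0.99, 1.94], [-1.21, 1.42], [-2.12, 2.29], [-1.49, 1.47], [-3.14, 3.14]. Speed limits (rad/s): [2.79, 2.79, 3.14, 3.14, 3.14, 3.14].

INTERFACE

Orientations are given as a rotation vector (axis times angle).
In Python, from workcell import arm gives the robot as it stands. The module is installed in compiled form; this text tells all that it offers.
- The arm moves only by the tool step_arm, never from a script. Its argument "series" is a list of rows, each a list of 7 numbers: the closure, from -1 (fully open) to 1 (shut), then the shift along the tool's x, y, z in cm, then the turn, a rotation vector about the tool's x, y, z in rad. A call has 1 to 20 rows; each row shifts and turns the commanded pose from where the row before left it, along the tool's axes as they then stand; what a row does not reach is not made up. A row lasts 1/10 s, in which the tool goes at most 50 mm and 8.59 degrees, less where a joint would pass 70% of its speed; a pose out of reach is approached as far as the arm can. A call is refused whole if a number of a shift passes 5 or a number of a turn 0.15, either way. A call with a gripper value outside its range is refused whole. The fingers move at their own pace and stop on an object; the grip force is fixed at half the most. Time passes only in rows, so rows that do not move let the fingers close. It gives the time, the measured TCP pose, the force, the opening and the grip force at its end, in the units of the state.
- arm.get_state(): the state, without advancing time (a new reading comes with each control period).
- arm.camera(name): name is "side" or "top"; returns a dict with "image" (420x560x3 uint8, red, green, blue), "vertical_fov" (degrees; the focal length in pixels is half the picture's height over the tangent of half this angle, whatever the lens; pixels are square), "cx", "cy" (the principal point, pixels), "dist" ([k1, k2, p1, p2, k3] as OpenCV has them; the pictures are not rectified), "rvec" (rotation vector, rad) and "tvec" (3), from world to camera coordinates, as OpenCV has them. Camera axes: x right, y down, z forward; pixel columns grow to the right and rows downward; lengths in m; the calibration is good to about 2 mm. A picture is of the moment at which its call begins. There is no depth.
- arm.close_job(): hands the job in; it is judged then, once.
The state is a dict: "time_s": time; "joint_positions": joint angles; "joint_velocities": joint speeds; "tau": joint torques, N m; "tool_pos": TCP position; "eef_rot": TCP orientation; "contact_force": force on the tool from outside, world axes, zero at the start; "ft_torque": the same for the moment, N m; "finger_gap": opening from 0.0 (shut) to 1.0 (fully open); "grip_force": force on a finger pad.
Only numpy, scipy, OpenCV 4.12 (cv2) and the standard library are available. Lean on these libraries where they do the work, as an engineer would, in place of code of your own. Each camera call takes 0.05 s, during which the arm holds its last target. There are 200 camera calls.

TASK

Hang the freshly oiled box side to dry: lift it out of the slotted block by its steel hanger, hook the hanger over the rail at the open end that the dust board does not cover, and slide it along under the dust board until it hangs straight below the steel marker clip. Slide the drip tray along the bench so that the whole lower edge of the board hangs over it. Do not touch the wet wood with the robot, keep it from touching the board that already hangs there, and leave the other things as they are.

Things in the scene. Friction and masses are not known exactly. Their poses are not given: they have to be found in the camera images.
- hanger: The job: finger-jointed wooden box side (130 along y, 95 high, 14 thick along x) screwed to a bent steel strip (20 wide, 4 thick), the hanger; about 220 g. Starts upright in the slotted block, strip on the -x side. Origin: middle of the wood's lower edge; z up, y along the board. Wood: z 0 to 95. When hung its lower edge is 75 above the bench. The neighbour is identical but already hangs.
- hanger_hook (a point): Point inside the hook, at hanger z 185: lies on the rail's axis when hung. The hook opens downward: the strip bends from the stem over to +x; crown underside z 193, top 197; 26 clear between stem and far leg (centred at x 15), whose slightly flared tip ends at z 158 and x 20. So to go over the rail it must be raised at least 36 above the hung height.
- hanger_wood: The wet wooden board itself, fixed to the hanger, with the same origin and axes; not to be touched by the robot.
- corner_l (a point): +y end of the board's lower edge (65 mm from the middle).
- corner_r (a point): -y end of the board's lower edge (65 mm from the middle).
- block: Fixed wooden block, 75 (x) by 150 (y), 35 high, with a slot along y through its middle, 16.4 wide and 22 deep, in which the box side stands (slot floor 13 above the bench). Origin: centre of its underside.
- rack: Fixed drying rack. Origin on the bench below the rail's middle; y runs along the rail, -x is the robot's side. Rail: steel tube, 16 diameter, axis at x 0, 260 above the bench, y -350 to 350, between wooden end panels (x -12 to 50, 300 high; feet x -40 to 110, 22 high, 36 wide). A wooden rear rail (x 34 to 50, 258 to 288 high) runs the full length.
- marker: Steel marker clip: strip 20 wide (y) saddled across the dust board, with short legs down its front (x -15, down to 24 above the rail's axis) and back edges. Origin: the point of the rail's axis straight below the clip; axes as the rack's. The hanger's hook point belongs here.
- neighbour: An identical board and hanger that already hangs on the rail, 180 to 200 to the -y side of the marker (between centres), loose. Origin and axes as the hanger's.
- tray: Drip tray of sheet aluminium, loose on the bench: 110 (x) by 200 (y), 30 high, wall 3, 350 g. It slides under a push of a few newtons on its wall. Origin: centre of its underside.
- tin: Oil tin, 72 diameter, 100 high, a bystander. Origin: centre of its underside.
- hammer: Hammer, 280 long, lying behind the rack, a bystander. Origin: on the bench under the tool's middle.
- sander: Cork sanding block 70 by 120 by 40, lying behind the rack, a bystander. Origin: centre of its underside.
- stem (a point): Grip point on the hanger's straight upright stem, at hanger x -15, z 135. The stem runs from z 117 to 197 and is 20 wide along y, 4 thick along x: pinch it across its 20 mm width (fingers close along y). Lower down the strip cranks in to the wood's -x face (z 61 to 107).
- open_end (a point): Point on the rail's axis at rack y 200, about the middle of the open end (rack y 110 to 350), where nothing is above the rail. A gripper at the stem has the rail (and further along the dust board) in the way of its body if it stands upright: lean the tool back towards the robot by about 40 degrees.
- dust_board (a point): Lower front corner of the dust board at its open-end side (rack x -12, y 110, 288 above the bench). The board is 12 thick, reaches x -12 to 50 and covers the rail from there to the -y end of the rack. Its underside is 16 above a hung hanger: the hanger slides under it, but the hook cannot be lifted on or off the rail there.
There are look-alikes about, which are no part of the job. What is shaped like the tray but blue is not meant.

How it is judged:
On the way, in this order (a step that is already met when the one before it is completed fails the run):
1. the hanger is hooked on the rail at the open end, clear of the dust board (y of hanger_hook in the frame of rack above 0.11 m and x of hanger_hook in the frame of rack between -0.012 and 0.012 m and z of hanger_hook in the frame of rack between 0.25 and 0.272 m), for 0.1 s.
2. it has been slid along the rail to the marker, still hooked (y of hanger_hook in the frame of marker between -0.01 and 0.01 m and x of hanger_hook in the frame of marker between -0.012 and 0.012 m and z of hanger_hook in the frame of marker between -0.01 and 0.012 m), for 0.1 s.
At the end, for the whole second after the job is handed in: The hanger hangs on the rail by its hook, at rest and upright within 8 degrees, its middle within 10 mm of the marker along the rail; the tray lies flat on the bench and both ends of the board's lower edge are over it; everything is released (y of hanger_hook in the frame of marker between -0.01 and 0.01 m and x of hanger_hook in the frame of marker between -0.012 and 0.012 m and z of hanger_hook in the frame of marker between -0.01 and 0.01 m and angle between hanger's own z axis and vertical below 0.14 rad and linear speed of hanger below 0.03 m/s and x of corner_l in the frame of tray between -0.055 and 0.055 m and y of corner_l in the frame of tray between -0.1 and 0.1 m and x of corner_r in the frame of tray between -0.055 and 0.055 m and y of corner_r in the frame of tray between -0.1 and 0.1 m and height (world z) of tray below 0.006 m and angle between tray's own z axis and vertical below 0.05 rad and linear speed of tray below 0.02 m/s); the robot touches nothing.
It fails at once if the robot touches the wet wood (contact force between the arm and hanger_wood above 0.5 N).
It fails at once if the fingers touch the wet wood (contact force between the fingers and hanger_wood above 0.5 N).
It fails at once if the wet board touches the board that already hangs there (contact force between hanger and neighbour above 0.3 N).
It fails at once if the board that already hangs there is moved by more than 20 mm (distance of neighbour from where it was at the start of the episode above 0.02 m).
It fails at once if the tin, hammer or sanding block is moved by more than 20 mm (distance of any of tin, hammer, sander from where it was at the start of the episode above 0.02 m).
It also fails if it takes over 72 s, if anything falls off the work surface, if the arm or the gripper's body presses on something with over 40 N, if the wrist force passes 120 N, or if a joint passes its speed limit or range.

## Working session

There is one attempt and no reset: what is moved stays moved. The work goes in short steps, Python scripts to look and compute and a tool call to move; the robot and the scene stay as the last step left them, time stands still between calls to the robot, and variables do not carry over. Pictures are saved under pics/ and viewed, at most 10 in all, crops included, and the job is handed in when it is done.

Besides the shell and the picture viewer there is one more tool, called as name([rows], argument=value, ...), one row to a line, values as JSON. step_arm: Moves the arm, as the interface text tells. Its arguments: {"type":"object","properties":{"series":{"type":"array","items":{"type":"array","items":{"type":"number"}}}},"required":["series"]}

```bash
mkdir -p pics; ls
cat > h.py <<'E'
import numpy as np, cv2
from workcell import arm
def cam(n):
    c=arm.camera(n); f=210/np.tan(np.radians(c["vertical_fov"])/2)
    K=np.array([[f,0,c["cx"]],[0,f,c["cy"]],[0,0,1.]])
    return dict(img=c["image"],K=K,d=np.array(c["dist"],float),r=np.array(c["rvec"],float),t=np.array(c["tvec"],float))
def ray(c,p):
    R=cv2.Rodrigues(c["r"])[0]
    u=cv2.undistortPoints(np.array([[p]],float),c["K"],c["d"])[0,0]
    return -R.T@c["t"],R.T@np.array([u[0],u[1],1.])
def onplane(c,p,val,ax=2):
    o,d=ray(c,p); return o+d*(val-o[ax])/d[ax]
def proj(c,P): return cv2.projectPoints(np.array(P,float).reshape(-1,1,3),c["r"],c["t"],c["K"],c["d"])[0][:,0]
def two(c1,p1,c2,p2):
    o1,d1=ray(c1,p1);o2,d2=ray(c2,p2)
    s=np.linalg.lstsq(np.c_[d1,-d2],o2-o1,rcond=None)[0]
    a,b=o1+d1*s[0],o2+d2*s[1]; return (a+b)/2,np.linalg.norm(a-b)
def save(c,n,crop=None,k=1):
    i=c["img"]
    if crop: x0,y0,x1,y1=crop; i=i[y0:y1,x0:x1]
    cv2.imwrite("pics/"+n,cv2.resize(i,None,fx=k,fy=k,interpolation=cv2.INTER_CUBIC)[...,::-1])
E
python3 - <<'E'
from h import *
import pickle
for n in("side","top"):
    c=cam(n); save(c,n+"0.png",k=1.42); pickle.dump(c,open(n+"0.pkl","wb"))
    o,d=ray(c,(c["K"][0,2],c["K"][1,2])); print(n,o,d,c["K"][0,0],c["d"])
print(arm.get_state(),arm.nose_length)
E
```

```text
pics
side [ 0.32443982 -0.92309569  0.71715083] [ 0.16803924  0.84538749 -0.50703333] 455.5815408392218 [0.02143711 0.         0.         0.         0.        ]
top [ 0.47885915 -0.01315909  1.05574466] [ 3.08782464e-02 -9.28258321e-04 -9.99522722e-01] 384.94643041521874 [-0.09967075  0.          0.          0.          0.        ]
{'time_s': 0.1, 'joint_positions': array([ 1.16121153e+00,  4.87061210e-02,  9.77575194e-02,  1.62201364e+00,
       -9.85349901e-06,  1.44299347e+00]), 'joint_velocities': array([ 0.00010428, -0.00141458,  0.00373336,  0.00034935, -0.00010249,
        0.00113973]), 'tau': array([ 2.00194860e-03, -3.39854693e+01,  3.20934498e+01,  1.58284715e-02,
       -1.04632372e-04,  8.66301548e-06]), 'tool_pos': array([0.1457885 , 0.50379816, 0.2412204 ]), 'eef_rot': array([-0.44107946, -3.10990189,  0.00328366]), 'contact_force': array([-0.32096841, -1.01051009,  0.05199973]), 'ft_torque': array([0.03342287, 0.02726537, 0.03941164]), 'grip_force': 0.0, 'finger_gap': 1.0041717154235328} 0.011
```

View pics/side0.png

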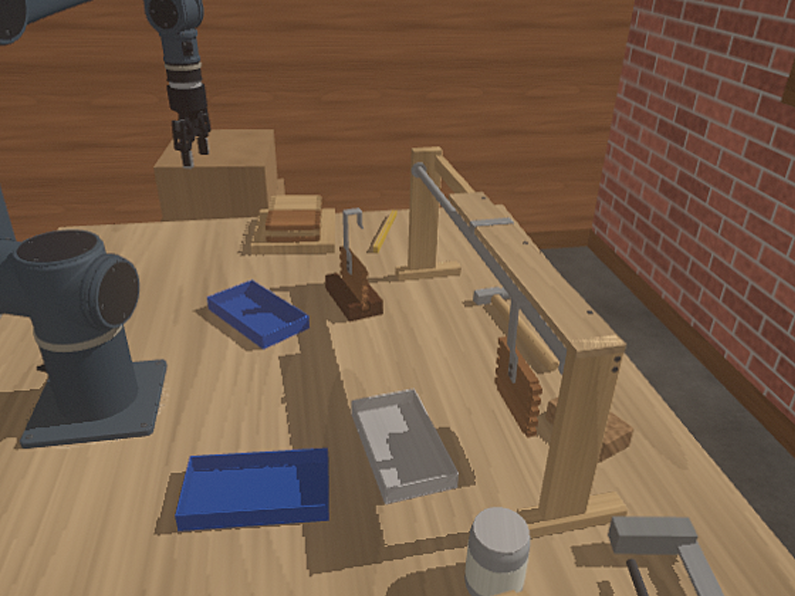

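View pics/top0.png

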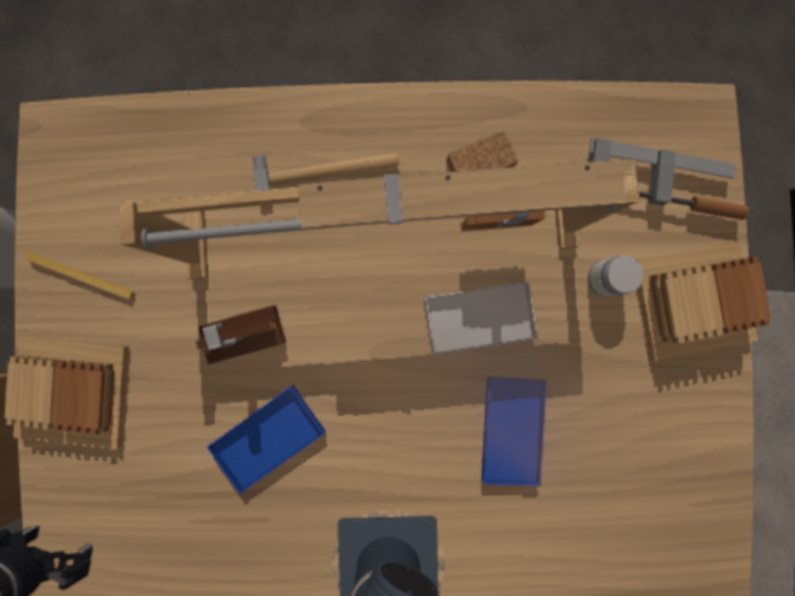

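The side view shows the hanger in the block at (350,260), the neighbour at (515,370), the marker clip at (493,221) and the grey tray at (405,445). Blue trays are at (258,313) and (255,488). In the top view (scaled 1.42), the block is at (242,335), the clip at (393,198), the grey tray at (482,318), and the rail's open end runs from (147,238) to (300,226). Only the grey aluminium tray fits; the blue ones are the look-alikes. I'll confirm this in enlarged crops.

Run:
```python
from h import *
import pickle
c=pickle.load(open("top0.pkl","rb")); save(c,"topc.png",(80,100,400,265),2.5)
c=pickle.load(open("side0.pkl","rb")); save(c,"sidec.png",(220,90,450,360),2.2)
```

```text
(no output)
```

View pics/topc.png

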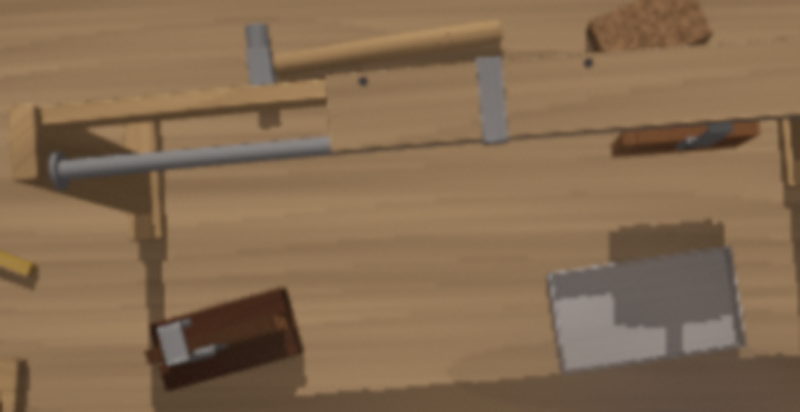

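View pics/sidec.png

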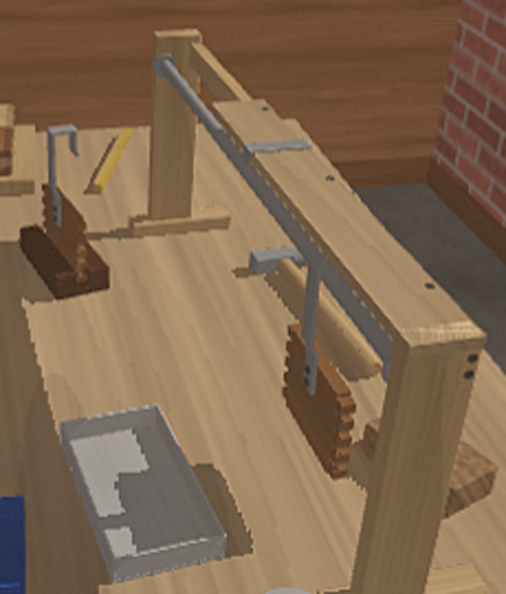

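The crops confirm it. The grey tray has corners near (550,272), (728,248), (742,345) and (565,370) in the top crop, and the marker clip is at (492,100). The hanger crown is at (173,343) over the dark block, whose right end runs (287,289)–(300,352). The rail runs (55,168)–(330,146).

```bash
cat > m.py <<'E'
from h import *
import pickle
T=pickle.load(open("top0.pkl","rb"));S=pickle.load(open("side0.pkl","rb"))
tc=lambda u,v:(80+u/2.5-.3,100+v/2.5-.3)
def grey(c,box,lo=90):
    x0,y0,x1,y1=box
    i=c["img"][y0:y1,x0:x1].astype(int); m=((i.max(2)-i.min(2)<28)&(i.max(2)>lo)&(i[...,2]>=i[...,0]-6)).astype(np.uint8)
    n,l,s,ct=cv2.connectedComponentsWithStats(m,connectivity=8)
    k=1+np.argmax(s[1:,4]); ys,xs=np.nonzero(l==k)
    return np.c_[xs+x0,ys+y0].astype(float)
def rect(p): 
    r=cv2.minAreaRect(p.astype(np.float32)); return r, cv2.boxPoints(r)
E
python3 - <<'E'
from m import *
np.set_printoptions(precision=4,suppress=True)
# rail
p=grey(T,(105,150,211,178)); 
cols=[(x,p[p[:,0]==x,1].mean()) for x in range(115,205,3) if (p[:,0]==x).any()]
P=np.array([onplane(T,q,.26) for q in cols]); f=np.polyfit(P[:,1],P[:,0],1); print("rail x=a*y+b",f,"yaw",np.degrees(np.arctan(-f[0])),"resid",np.std(P[:,0]-np.polyval(f,P[:,1])), P[[0,-1]])
# marker
p=grey(T,(262,118,290,165)); print("marker px",rect(p)); print([onplane(T,q,.303) for q in rect(p)[1]], onplane(T,p.mean(0),.303))
# crown
p=grey(T,(135,222,160,252)); print("crown px",rect(p),len(p)); print([onplane(T,q,.210) for q in rect(p)[1]], onplane(T,rect(p)[0][0],.21))
print("block R",onplane(T,tc(287,289),.035),onplane(T,tc(300,352),.035),"L",onplane(T,tc(168,388),.035),onplane(T,tc(152,325),.035))
print("tray",[onplane(T,tc(*q),.03) for q in[(548,273),(729,248),(745,345),(564,371)]])
print("dust corner",onplane(T,tc(330,152),.300), "rail left end",onplane(T,tc(52,170),.26))
print("neigh",[onplane(T,tc(*q),.17) for q in[(614,152),(757,133)]])
E
```

```text
rail x=a*y+b [-0.067   0.6292] yaw 3.832463991438156 resid 0.0008029477893604444 [[0.6124 0.2291 0.26  ]
 [0.6199 0.1336 0.26  ]]
marker px (((275.5, 125.5), (1.0, 1.0), 90.0), array([[275., 125.],
       [276., 125.],
       [276., 126.],
       [275., 126.]], dtype=float32))
[array([ 0.6761, -0.0203,  0.303 ]), array([ 0.6761, -0.0222,  0.303 ]), array([ 0.6741, -0.0222,  0.303 ]), array([ 0.6741, -0.0202,  0.303 ])] [ 0.6751 -0.0212  0.303 ]
crown px (((149.26414489746094, 237.92454528808594), (13.736054420471191, 6.868027210235596), 74.05460357666016), array([[144.0755, 232.2642],
       [150.6792, 230.3774],
       [154.4528, 243.5849],
       [147.8491, 245.4717]], dtype=float32)) 81
[array([0.4694, 0.2757, 0.21  ]), array([0.4732, 0.2606, 0.21  ]), array([0.4438, 0.2527, 0.21  ]), array([0.4399, 0.2677, 0.21  ])] [0.4566 0.2642 0.21  ]
block R [0.5094 0.1979 0.035 ] [0.442  0.1853 0.035 ] L [0.4067 0.329  0.035 ] [0.4745 0.3452 0.035 ]
tray [array([ 0.5194, -0.0807,  0.03  ]), array([ 0.5413, -0.2763,  0.03  ]), array([ 0.4368, -0.2903,  0.03  ]), array([ 0.4146, -0.0949,  0.03  ])]
dust corner [0.6092 0.1069 0.3   ] rail left end [0.6089 0.3521 0.26  ]
neigh [array([ 0.6247, -0.136 ,  0.17  ]), array([ 0.6399, -0.2711,  0.17  ])]
```

Run:
```python
from m import *
np.set_printoptions(precision=4,suppress=True)
e=[onplane(T,tc(u,v),.300) for u,v in [(330,152),(420,145),(600,132),(780,118)]]
e=np.array(e);f=np.polyfit(e[:,1],e[:,0],1);print("edge",f,np.degrees(np.arctan(-f[0])))
print("marker",[onplane(T,tc(*q),.303) for q in[(478,58),(501,57),(508,142),(482,143)]])
ps=grey(S,(230,140,262,215),80); print("side hanger px",ps.min(0),ps.max(0),len(ps))
for y in range(int(ps[:,1].min()),int(ps[:,1].max())+1,4):
    r=ps[ps[:,1]==y,0]; print(y,r.min(),r.max(),len(r),end=" | ")
print()
def hang(o,yaw,pts):
    c,s=np.cos(yaw),np.sin(yaw); R=np.array([[c,-s,0],[s,c,0],[0,0,1]]); return np.array(o)+np.array(pts)@R.T
a=np.radians(14); o=[.457,.264,.013]
L=[(-.017,.01,.197),(-.017,-.01,.197),(.017,-.01,.197),(-.017,-.01,.12),(-.017,.01,.12),(.02,-.01,.158)]
print("pred side",proj(S,hang(o,a,L)));print("pred top",proj(T,hang(o,a,L[:3])))
# marker in side: predicted
b=np.radians(4); om=[.632,-.02,.26]
print("marker pred side",proj(S,hang(om,b,[(-.015,.01,.043),(-.015,-.01,.043),(.052,.01,.043),(.052,-.01,.043),(-.015,-.01,.024)])))
print("rail ends side",proj(S,hang([.629,.002,.26],b,[(0,.35,0),(0,.11,0),(-.012,.11,.028),(-.012,-.35,.04)])))
for n,b0 in(("neigh",None),):
    print(proj(S,hang([.643,-.205,.075],b,[(-.007,.065,.095),(-.007,-.065,.095),(-.007,-.065,0),(-.007,.065,0)])))
```

```text
edge [-0.0523  0.6145] 2.9916972062225455
marker [array([ 0.6806, -0.0123,  0.303 ]), array([ 0.6809, -0.0305,  0.303 ]), array([ 0.6127, -0.0342,  0.303 ]), array([ 0.6124, -0.0137,  0.303 ])]
side hanger px [245. 147.] [254. 150.] 20
147 252.0 252.0 1 | 
pred side [[240.8989 147.6022]
 [243.3724 150.2332]
 [254.755  148.4575]
 [243.971  175.0865]
 [241.5646 172.2428]
 [255.8643 160.9764]]
pred top [[147.0461 246.3026]
 [155.5691 243.9411]
 [151.6409 229.1347]]
marker pred side [[331.7465 153.6953]
 [334.8115 157.2626]
 [359.3384 151.2687]
 [362.8069 154.7446]
 [334.1322 165.0384]]
rail ends side [[293.4598 118.3535]
 [319.0792 149.7964]
 [315.222  139.8001]
 [402.4886 236.6387]]
[[350.1432 233.6826]
 [375.3498 270.1572]
 [369.5838 307.1173]
 [346.1237 268.4311]]
```

Run:
```python
from m import *
i=np.hstack([cv2.resize(S["img"][y0:y0+75,x0:x0+80],None,fx=5,fy=5,interpolation=cv2.INTER_NEAREST) for x0,y0 in((215,140),(290,100))])
i2=np.hstack([cv2.resize(T["img"][y0:y0+42,x0:x0+80],None,fx=5,fy=5,interpolation=cv2.INTER_NEAREST) for x0,y0 in((130,214),(240,115))])
cv2.imwrite("pics/z.png",np.vstack([i,i2])[...,::-1])
```

```text
(no output)
```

View pics/z.png

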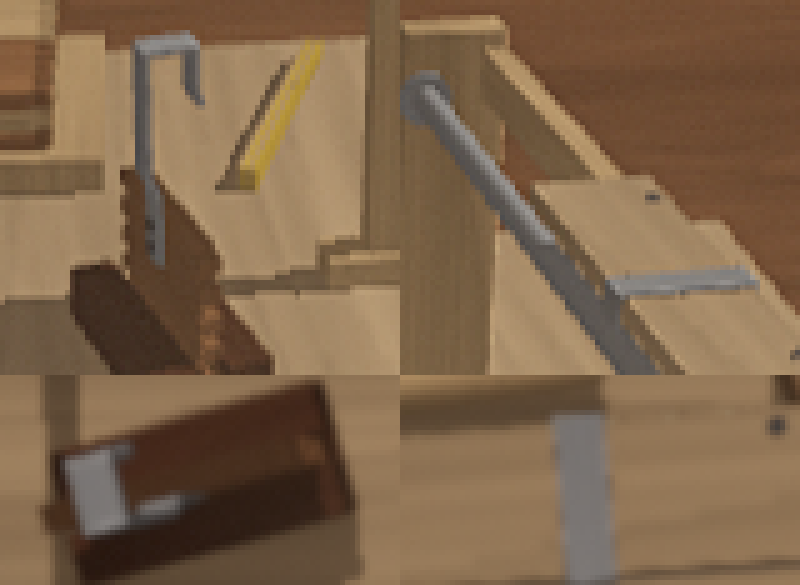

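```bash
cat > g.py <<'E'
from h import *
from scipy.spatial.transform import Rotation as Ro
np.set_printoptions(precision=3,suppress=True)
def pose(g,yaw,lean):
    "grasp point g, yaw deg, lean deg -> TCP pos, R"
    y,l=np.radians([yaw,lean]); u=np.array([np.cos(y),np.sin(y),0]);v=np.array([-np.sin(y),np.cos(y),0])
    z=np.sin(l)*u-np.array([0,0,np.cos(l)]); R=np.c_[np.cross(v,z),v,z]
    return np.array(g)+.008*z,R
def need(g,yaw,lean):
    s=arm.get_state(); R0=Ro.from_rotvec(s["eef_rot"]).as_matrix(); p,R=pose(g,yaw,lean)
    print("now",s["time_s"],s["tool_pos"],"turn",Ro.from_matrix(R0.T@R).as_rotvec(),"shift cm in target axes",R.T@(p-s["tool_pos"])*100,"in present",R0.T@(p-s["tool_pos"])*100,"F",s["contact_force"],"gap",s["finger_gap"]*85,s["grip_force"])
E
python3 - <<'E'
from g import *
from m import *
need([.442,-.0905,.028],6.5,45)
for a,b in(((278.5,155.5),(333.2,158)),((276,123),(360.3,155.5)),((212,160.6),(317,136.3))): print(two(T,a,S,b))
E
```

```text
now 0.1 [0.146 0.504 0.241] turn [-0.157 -0.776 -0.374] shift cm in target axes [ -0.977 -62.401  31.93 ] in present [-45.506 -48.584  21.98 ] F [-0.321 -1.011  0.052] gap 85.35459581100028 0.0
(array([ 0.616, -0.026,  0.299]), np.float64(0.0002309607467707954))
(array([ 0.681, -0.022,  0.3  ]), np.float64(0.0005897730613933558))
(array([0.611, 0.106, 0.299]), np.float64(0.002891481094859098))
```

step_arm([
  [-1,0,0,-4,0,0,0],
  [-1,0,0,-4,0,0,0],
  [-1,0,0,0,-0.026,-0.129,-0.062],
  [-1,0,0,0,-0.026,-0.129,-0.062],
  [-1,0,0,0,-0.026,-0.129,-0.062],
  [-1,0,0,0,-0.026,-0.129,-0.062],
  [-1,0,0,0,-0.026,-0.129,-0.062],
  [-1,0,0,0,-0.026,-0.129,-0.062],
  [-1,0,-4,0,0,0,0],
  [-1,0,-4,0,0,0,0],
  [-1,0,-4,0,0,0,0],
  [-1,0,-4,0,0,0,0],
  [-1,0,-4,0,0,0,0],
  [-1,0,-4,0,0,0,0],
  [-1,0,-4,0,0,0,0],
  [-1,0,-4,0,0,0,0],
  [-1,0,-4,0,0,0,0],
  [-1,0,-4,0,0,0,0],
  [-1,0,0,0,0,0,0],
  [-1,0,0,0,0,0,0],
])

```text
time_s: 2.1
tool_pos: [0.1501, 0.1426, 0.3386]
eef_rot: [-0.109, 2.346, 0.004]
contact_force: [0.4, 0.1, -0.1]
finger_gap: 1.002
grip_force: 0.0
```

```bash
python3 -c "
from g import *
need([.442,-.0905,.028],6.5,45)"
```

```text
now 2.1 [0.15  0.143 0.339] turn [-0.045  0.006 -0.002] shift cm in target axes [  3.32  -26.469  41.406] in present [  3.54  -24.585  42.534] F [ 0.442  0.121 -0.082] gap 85.20294097632274 0.0
```

step_arm([
  [-1,0,0,0,-0.045,0.006,0],
  [-1,0.35,-2.65,3,0,0,0],
  [-1,0.35,-2.65,3,0,0,0],
  [-1,0.35,-2.65,3,0,0,0],
  [-1,0.35,-2.65,3,0,0,0],
  [-1,0.35,-2.65,3,0,0,0],
  [-1,0.35,-2.65,3,0,0,0],
  [-1,0.35,-2.65,3,0,0,0],
  [-1,0.35,-2.65,3,0,0,0],
  [-1,0.35,-2.65,3,0,0,0],
  [-1,0.35,-2.65,3,0,0,0],
  [-1,0,0,0,0,0,0],
  [-1,0,0,0,0,0,0],
])

```text
time_s: 3.4
tool_pos: [0.1251, -0.0187, 0.1363]
eef_rot: [-0.073, 2.235, -0.079]
contact_force: [0.0, 0.7, 0.7]
finger_gap: 1.001
grip_force: 0.0
```

```bash
python3 -c "
from g import *
need([.442,-.0905,.028],6.5,45)"
```

```text
now 3.4 [ 0.125 -0.019  0.136] turn [-0.121  0.115  0.003] shift cm in target axes [-14.03  -10.721  30.15 ] in present [-10.384  -6.951  32.629] F [0.047 0.742 0.654] gap 85.08899958215515 0.0
```

step_arm([
  [-1,-2,0,0,0,0,0],
  [-1,-2,0,0,0,0,0],
  [-1,-2,0,2,0,0,0],
  [-1,-2,0,2,-0.06,0.06,0],
  [-1,-2,-1,3,-0.06,0.06,0],
  [-1,-2,-2,3,0,0,0],
  [-1,-2,-2,3,0,0,0],
  [-1,0,-2,3,0,0,0],
  [-1,0,0,0,0,0,0],
  [-1,0,0,0,0,0,0],
])

```text
time_s: 4.4
tool_pos: [0.146, -0.0376, 0.1137]
eef_rot: [-0.095, 2.211, -0.011]
contact_force: [-0.4, 0.4, -0.9]
finger_gap: 1.001
grip_force: 0.0
```

```bash
python3 -c "
from g import *
need([.442,-.0905,.028],6.5,45)"
```

```text
now 4.4 [ 0.146 -0.038  0.114] turn [-0.064  0.142  0.   ] shift cm in target axes [-14.312  -8.608  27.23 ] in present [-10.287  -6.784  29.471] F [-0.423  0.385 -0.885] gap 85.09507381283257 0.0
```

```bash
python3 -c "
from g import *
print(arm.get_state()['joint_positions'])"
```

```text
[ 2.91  -0.989 -1.177  2.294 -0.211  2.927]
```

step_arm([
  [-1,-4,0,0,0,0,0],
  [-1,-4,0,0,0,0,0],
  [-1,-4,0,0,0,0,0],
])

```text
time_s: 4.7
tool_pos: [0.1386, -0.0054, 0.1341]
eef_rot: [-0.095, 2.181, -0.015]
contact_force: [-0.4, -0.3, 0.1]
finger_gap: 0.998
grip_force: 0.0
```

```bash
python3 -c "
from g import *
print(arm.get_state()['joint_positions'])"
```

```text
[ 2.613 -0.989 -1.146  2.294 -0.449  2.74 ]
```

step_arm([
  [-1,-1.6,3.5,-1.1,0,0,0],
  [-1,-1.6,3.5,-1.1,0,0,0],
  [-1,-1.6,3.5,-1.1,0,0,0],
  [-1,-1.6,3.5,-1.1,0,0,0],
  [-1,-1.6,3.5,-1.1,0,0,0],
  [-1,-1.6,3.5,-1.1,0,0,0],
  [-1,-1.6,3.5,-1.1,0,0,0],
  [-1,-1.6,3.5,-1.1,0,0,0],
  [-1,0,4,0,0,0,0],
  [-1,0,4,0,0,0,0],
  [-1,0,4,0,0,0,0],
  [-1,0,4,0,0,0,0],
  [-1,0,0,0,0,0.14,0],
  [-1,0,0,0,0,0.14,0],
  [-1,0,0,0,0,0.14,0],
  [-1,0,0,0,0,0.14,0],
  [-1,0,0,0,0,0.14,0],
  [-1,0,0,0,0,0.14,0],
  [-1,0,0,0,0,0,0],
])

```text
time_s: 6.6
tool_pos: [0.1115, 0.427, 0.2608]
eef_rot: [-0.088, 3.025, -0.065]
contact_force: [0.2, 0.0, 0.2]
finger_gap: 0.998
grip_force: 0.0
```

```bash
python3 -c "
from g import *
print(arm.get_state()['joint_positions'])
need([.38,-.09,.3],6.5,0)"
```

```text
[ 1.248 -0.153 -0.061  1.663 -0.123  1.19 ]
now 6.6 [0.112 0.427 0.261] turn [-0.05   0.112 -0.055] shift cm in target axes [-20.824 -54.404  -3.117] in present [-23.847 -53.2     2.068] F [0.247 0.044 0.17 ] gap 84.81553165967203 0.0
```

step_arm([
  [-1,0,0,-1.5,-0.05,0.11,-0.05],
  [-1,-3.2,-3.5,-1,0,0,0],
  [-1,-3.2,-3.5,-1,0,0,0],
  [-1,-3.2,-3.5,-1,0,0,0],
  [-1,-3.2,-3.5,-1,0,0,0],
  [-1,-3.2,-3.5,-1,0,0,0],
  [-1,-3.2,-3.5,-1,0,0,0],
  [-1,-0.5,-4.5,0,0,0,0],
  [-1,-0.5,-4.5,0,0,0,0],
  [-1,-0.5,-4.5,0,0,0,0],
  [-1,-0.5,-4.5,0,0,0,0],
  [-1,-0.5,-4.5,0,0,0,0],
  [-1,-0.5,-4.5,0,0,0,0],
  [-1,-0.5,-4.5,0,0,0,0],
  [-1,-0.5,-4.5,0,0,0,0],
  [-1,0,0,0,0,0,0],
])

```text
time_s: 8.2
tool_pos: [0.4022, -0.1165, 0.3335]
eef_rot: [0.172, -3.135, 0.005]
contact_force: [0.6, 0.4, 0.2]
finger_gap: 0.999
grip_force: 0.0
```

```bash
python3 -c "
from g import *
print(arm.get_state()['joint_positions'])
need([.442,-.0905,.028],6.5,45)"
```

```text
[-0.44  -0.18   0.068  1.818 -0.004 -0.549]
now 8.2 [ 0.402 -0.117  0.333] turn [-0.005 -0.787 -0.002] shift cm in target axes [18.595  2.136 25.405] in present [-4.87   2.255 31.096] F [0.584 0.448 0.172] gap 84.93412517110438 0.0
```

step_arm([
  [-1,0,0,1,0,-0.131,0],
  [-1,0,0,1,0,-0.131,0],
  [-1,0,0,1,0,-0.131,0],
  [-1,0,0,1,0,-0.131,0],
  [-1,0,0,1,0,-0.131,0],
  [-1,0,0,1,0,-0.131,0],
  [-1,3,0.4,1.5,0,0,0],
  [-1,3,0.4,1.5,0,0,0],
  [-1,3,0.4,1.5,0,0,0],
  [-1,3,0.4,1.5,0,0,0],
  [-1,3,0.4,1.5,0,0,0],
  [-1,0,0,0,0,0,0],
])

```text
time_s: 9.4
tool_pos: [0.3768, -0.1167, 0.1165]
eef_rot: [-0.145, 2.374, 0.104]
contact_force: [0.6, 0.3, -0.9]
finger_gap: 1.0
grip_force: 0.0
```

```bash
python3 -c "
from g import *
print(arm.get_state()['joint_positions'])
need([.442,-.0905,.028],6.5,45)"
```

```text
[-1.032 -0.989 -1.022  1.204  0.703 -1.031]
now 9.4 [ 0.377 -0.117  0.117] turn [ 0.039 -0.021 -0.007] shift cm in target axes [ 1.468  1.862 11.852] in present [ 1.234  1.39  11.944] F [ 0.646  0.295 -0.887] gap 85.02780531687186 0.0
```

step_arm([
  [-1,0.3,0.35,2,0.039,-0.02,-0.007],
  [-1,0.3,0.4,2,0,0,0],
  [-1,0.3,0.4,2,0,0,0],
  [-1,0.3,0.4,2,0,0,0],
  [-1,0,0,0,0,0,0],
])

```text
time_s: 9.9
tool_pos: [0.4316, -0.1058, 0.0576]
eef_rot: [-0.151, 2.352, 0.062]
contact_force: [-0.3, 0.0, -0.7]
finger_gap: 1.0
grip_force: 0.0
```

```bash
python3 -c "
from g import *
print(arm.get_state()['joint_positions'])
need([.442,-.0905,.028],6.5,45)"
```

```text
[-0.813 -0.915 -1.14   0.813  0.608 -0.77 ]
now 9.9 [ 0.432 -0.106  0.058] turn [0.01 0.   0.01] shift cm in target axes [1.236 1.4   3.744] in present [1.224 1.375 3.757] F [-0.263  0.03  -0.698] gap 84.96941564683158 0.0
```

step_arm([
  [-1,0,0.7,0,0,0,0.01],
  [-1,0,0.7,0,0,0,0],
  [-1,0.4,0,1.2,0,0,0],
  [-1,0.4,0,1.2,0,0,0],
  [-1,0.4,0,1.3,0,0,0],
  [-1,0,0,0,0,0,0],
  [-1,0,0,0,0,0,0],
])

```text
time_s: 10.6
tool_pos: [0.4477, -0.0923, 0.0255]
eef_rot: [-0.136, 2.35, 0.062]
contact_force: [-0.1, 0.4, 0.2]
finger_gap: 0.997
grip_force: 0.0
```

```bash
python3 -c "
from g import *
print(arm.get_state()['joint_positions'])
need([.442,-.0905,.028],6.5,45)
c=cam('side');save(c,'t1.png',(200,230,400,370),4)"
```

```text
[-0.728 -0.857 -1.191  0.651  0.561 -0.67 ]
now 10.6 [ 0.448 -0.092  0.025] turn [0.006 0.003 0.   ] shift cm in target axes [0.208 0.246 0.232] in present [0.209 0.244 0.233] F [-0.134  0.384  0.16 ] gap 84.78150486268386 0.0
```

View pics/t1.png

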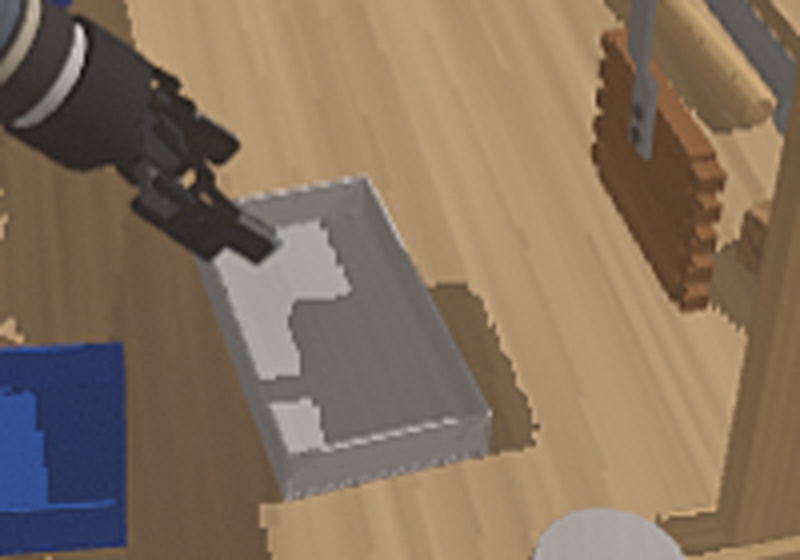

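The fingers straddle the far (+y) wall of the grey tray at about (240,215), so I'll close on it.

step_arm([
  [-1,0,0.24,0.1,0,0,0],
  [1,0,0,0,0,0,0],
  [1,0,0,0,0,0,0],
  [1,0,0,0,0,0,0],
  [1,0,0,0,0,0,0],
  [1,0,0,0,0,0,0],
  [1,0,0,0,0,0,0],
  [1,0,0,0,0,0,0],
  [1,0,0,0,0,0,0],
])

```text
time_s: 11.55
tool_pos: [0.4477, -0.0901, 0.0232]
eef_rot: [-0.135, 2.351, 0.061]
contact_force: [1.2, -1.2, -1.2]
finger_gap: 0.016
grip_force: 59.1
```

```bash
python3 -c "
from g import *
from m import grey,onplane
need([.442+.153,-.0905+.161,.028],6.5,45)
c=cam('top')
p=grey(c,(295,195,390,260),110);r=cv2.minAreaRect(p.astype(np.float32));print(r,[onplane(c,q,.03) for q in cv2.boxPoints(r)])"
```

```text
now 11.55 [ 0.448 -0.09   0.023] turn [ 0.005  0.002 -0.001] shift cm in target axes [-11.97   14.294  12.097] in present [-11.937  14.244  12.188] F [ 1.166 -1.241 -1.206] gap 1.3954799581128028 59.074535965919495Traceback (most recent call last):
  File "<string>", line 6, in <module>
    p=grey(c,(295,195,390,260),110);r=cv2.minAreaRect(p.astype(np.float32));print(r,[onplane(c,q,.03) for q in cv2.boxPoints(r)])
  File "m.py", line 9, in grey
    k=1+np.argmax(s[1:,4]); ys,xs=np.nonzero(l==k)
        ~~~~~~~~~^^^^^^^^^
    return _wrapfunc(a, 'argmax', axis=axis, out=out, **kwds)
    return bound(*args, **kwds)
ValueError: attempt to get argmax of an empty sequence
```

step_arm([
  [1,-0.75,0.89,0.75,0,0,0],
  [1,-0.75,0.89,0.75,0,0,0],
  [1,-0.75,0.89,0.75,0,0,0],
  [1,-0.75,0.89,0.75,0,0,0],
  [1,-0.75,0.89,0.75,0,0,0],
  [1,-0.75,0.89,0.75,0,0,0],
  [1,-0.75,0.89,0.75,0,0,0],
  [1,-0.75,0.89,0.75,0,0,0],
  [1,0,0,0,0,0,0],
])

```text
time_s: 12.5
tool_pos: [0.5237, -0.0079, 0.0233]
eef_rot: [-0.138, 2.352, 0.065]
contact_force: [1.3, 1.2, -1.2]
finger_gap: 0.02
grip_force: 59.2
```

```bash
python3 -c "
from g import *
need([.442+.153,-.0905+.161,.028],6.5,45)"
```

```text
now 12.5 [ 0.524 -0.008  0.023] turn [0.008 0.001 0.   ] shift cm in target axes [-5.97   6.982  6.101] in present [-5.967  6.93   6.163] F [ 1.336  1.218 -1.152] gap 1.6832257858441664 59.15023684501648
```

step_arm([
  [1,-0.75,0.87,0.76,0,0,0],
  [1,-0.75,0.87,0.76,0,0,0],
  [1,-0.75,0.87,0.76,0,0,0],
  [1,-0.75,0.87,0.76,0,0,0],
  [1,-0.75,0.87,0.76,0,0,0],
  [1,-0.75,0.87,0.76,0,0,0],
  [1,-0.75,0.87,0.76,0,0,0],
  [1,-0.75,0.87,0.76,0,0,0],
  [1,0,0,0,0,0,0],
  [1,0,0,0,0,0,0],
])

```text
time_s: 13.5
tool_pos: [0.5999, 0.0701, 0.0233]
eef_rot: [-0.137, 2.352, 0.064]
contact_force: [1.4, 0.8, -0.7]
finger_gap: 0.017
grip_force: 59.1
```

```bash
python3 -c "
from g import *
need([.442+.153,-.0905+.161,.028],6.5,45)
c=cam('top');save(c,'t2.png',(150,100,350,250),4)"
```

```text
now 13.5 [0.6   0.07  0.023] turn [ 0.007  0.001 -0.   ] shift cm in target axes [0.01  0.091 0.122] in present [0.011 0.09  0.123] F [ 1.419  0.754 -0.746] gap 1.453614824381052 59.117281436920166
```

View pics/t2.png

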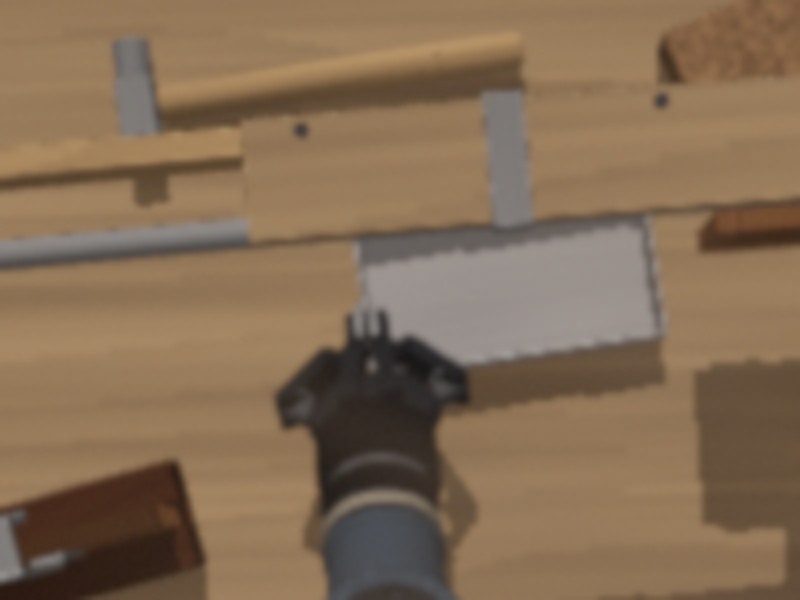

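step_arm([
  [-1,0,0,0,0,0,0],
  [-1,0,0,0,0,0,0],
  [-1,0,0,0,0,0,0],
  [-1,0,0,0,0,0,0],
  [-1,0,0,0,0,0,0],
  [-1,0,0,0,0,0,0],
  [-1,0,0,-1,0,0,0],
  [-1,0,0,-2,0,0,0],
  [-1,0,0,-3,0,0,0],
  [-1,0,0,-4,0,0,0],
  [-1,0,0,-4,0,0,0],
  [-1,0,0,-4,0,0,0],
  [-1,-2,0,-3,0,0,0],
  [-1,-2,0,-3,0,0,0],
  [-1,0,0,0,0,0,0],
])

```text
time_s: 15.05
tool_pos: [0.4735, 0.0526, 0.2312]
eef_rot: [-0.137, 2.348, 0.06]
contact_force: [0.4, -0.1, 0.9]
finger_gap: 0.999
grip_force: 0.0
```

```bash
python3 -c "
from g import *
print(arm.get_state()['joint_positions'])
need([.4434,.2604,.145],14,48)
from m import onplane
c=cam('top');save(c,'t3.png')
i=c['img'][150:200,225:330].astype(int);m=((i.max(2)-i.min(2)<28)&(i.max(2)>100)).astype(np.uint8)
n,l,s,ct=cv2.connectedComponentsWithStats(m);k=1+np.argmax(s[1:,4]);ys,xs=np.nonzero(l==k);p=np.c_[xs+225,ys+150].astype(np.float32)
r=cv2.boxPoints(cv2.minAreaRect(p));print(r);print(*[onplane(c,q,.03) for q in r],onplane(c,(315.3,184.3),.03))"
```

```text
[-0.157 -0.99  -0.857  0.933  0.195 -0.194]
now 15.05 [0.473 0.053 0.231] turn [-0.091 -0.047 -0.089] shift cm in target axes [ 4.992 20.889  8.135] in present [ 6.51  21.043  6.5  ] F [ 0.362 -0.103  0.903] gap 84.92310264645577 0.0
[[238.    160.   ]
 [312.085 151.768]
 [315.927 186.341]
 [241.841 194.573]]
[0.655 0.079 0.03 ] [ 0.672 -0.121  0.03 ] [ 0.579 -0.128  0.03 ] [0.562 0.071 0.03 ] [ 0.584 -0.126  0.03 ]
```

step_arm([
  [-1,0,0,0,-0.045,-0.023,-0.045],
  [-1,0,0,0,-0.045,-0.023,-0.045],
  [-1,0,2.6,0,0,0,0],
  [-1,0,2.6,0,0,0,0],
  [-1,0.5,2.6,0,0,0,0],
  [-1,0.8,2.6,0,0,0,0],
  [-1,0.8,2.6,0,0,0,0],
  [-1,0.8,2.6,0,0,0,0],
  [-1,0.8,2.6,0,0,0,0],
  [-1,0.8,2.6,0,0,0,0],
  [-1,0,0,0,0,0,0],
  [-1,0,0,0,0,0,0],
])

```text
time_s: 16.3
tool_pos: [0.4119, 0.2508, 0.1922]
eef_rot: [-0.289, 2.327, 0.129]
contact_force: [-0.1, 0.2, -0.9]
finger_gap: 0.999
grip_force: 0.0
```

```bash
python3 -c "
from g import *
print(arm.get_state()['joint_positions'])
need([.4434,.2604,.145],14,48)"
```

```text
[ 0.533 -0.932 -0.919  0.803 -0.199  0.204]
now 16.3 [0.412 0.251 0.192] turn [ 0.007 -0.037 -0.   ] shift cm in target axes [1.306 0.171 6.407] in present [1.066 0.127 6.452] F [-0.146  0.152 -0.853] gap 84.95300338495521 0.0
```

step_arm([
  [-1,0.65,0.1,0,0.007,-0.037,0],
  [-1,0.65,0.07,0,0,0,0],
  [-1,0,0,1.3,0,0,0],
  [-1,0,0,1.3,0,0,0],
  [-1,0,0,1.3,0,0,0],
  [-1,0,0,1.3,0,0,0],
  [-1,0,0,1.2,0,0,0],
  [-1,0,0,0,0,0,0],
  [-1,0,0,0,0,0,0],
])

```text
time_s: 17.2
tool_pos: [0.4514, 0.2616, 0.1415]
eef_rot: [-0.275, 2.291, 0.123]
contact_force: [-0.6, 0.7, 0.5]
finger_gap: 0.999
grip_force: 0.0
```

```bash
python3 -c "
from g import *
need([.4434,.2604,.145],14,48)
c=cam('side');save(c,'t4.png',(195,110,295,220),5)"
```

```text
now 17.2 [0.451 0.262 0.142] turn [-0.004 -0.    -0.003] shift cm in target axes [ 0.279  0.073 -0.031] in present [ 0.279  0.072 -0.032] F [-0.553  0.652  0.482] gap 84.88868134221912 0.0
```

View pics/t4.png

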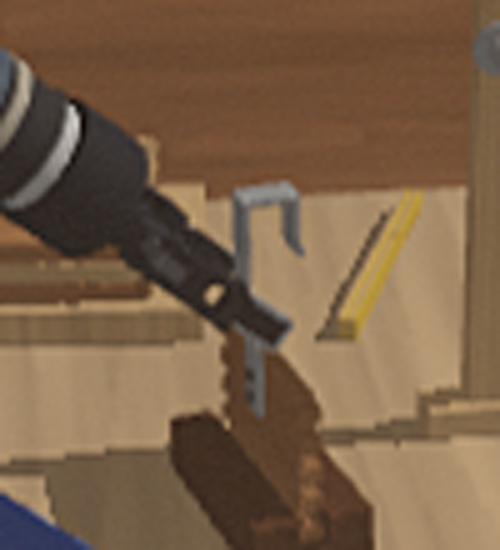

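The fingers straddle the stem near (250,300), above the wood, so I'll close and lift.

step_arm([
  [1,0,0.07,0,0,0,0],
  [1,0,0,0,0,0,0],
  [1,0,0,0,0,0,0],
  [1,0,0,0,0,0,0],
  [1,0,0,0,0,0,0],
  [1,0,0,0,0,0,0],
  [1,0,0,0,0,0,0],
  [1,0,0,0,0,0,0],
])

```text
time_s: 18.05
tool_pos: [0.4511, 0.2634, 0.1422]
eef_rot: [-0.277, 2.289, 0.124]
contact_force: [-0.1, -1.3, 0.5]
finger_gap: 0.219
grip_force: 58.4
```

```bash
python3 -c "
from g import *
need([.4434,.2604,.245],14,48)"
```

```text
now 18.05 [0.451 0.263 0.142] turn [-0.002  0.001 -0.003] shift cm in target axes [-7.086 -0.103 -6.687] in present [-7.096 -0.099 -6.676] F [-0.077 -1.254  0.506] gap 18.631214236472385 58.403284549713135
```

step_arm([
  [1,-0.37,0,-0.33,0,0,0],
  [1,-0.74,0,-0.67,0,0,0],
  [1,-0.74,0,-0.67,0,0,0],
  [1,-0.74,0,-0.67,0,0,0],
  [1,-0.74,0,-0.67,0,0,0],
  [1,-0.74,0,-0.67,0,0,0],
  [1,-0.74,0,-0.67,0,0,0],
  [1,-0.74,0,-0.67,0,0,0],
  [1,-0.74,0,-0.67,0,0,0],
  [1,-0.74,0,-0.67,0,0,0],
  [1,-0.74,0,-0.67,0,0,0],
  [1,-0.37,0,-0.33,0,0,0],
  [1,0,0,0,0,0,0],
  [1,0,0,0,0,0,0],
])

```text
time_s: 19.45
tool_pos: [0.4505, 0.2632, 0.2514]
eef_rot: [-0.277, 2.29, 0.124]
contact_force: [0.6, -0.3, -2.0]
finger_gap: 0.221
grip_force: 58.5
```

```bash
python3 -c "
from g import *
need([.4434,.2604,.258],14,48)
c=cam('side');save(c,'t5.png',(195,80,335,210),4)
c=cam('top');save(c,'t5t.png')
print(arm.get_state()['joint_positions'])"
```

```text
now 19.45 [0.451 0.263 0.251] turn [-0.002  0.    -0.002] shift cm in target axes [ 0.015 -0.097 -0.21 ] in present [ 0.015 -0.098 -0.21 ] F [ 0.556 -0.292 -2.027] gap 18.813448331060588 58.53023886680603
[ 0.519 -0.812 -0.776  0.789 -0.205  0.189]
```

View pics/t5.png

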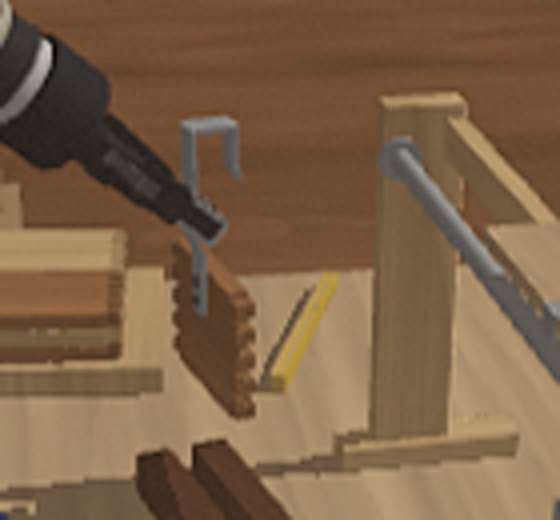

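The hanger is lifted clear and hanging straight. Its crown is at (210,125) and the fingertips are well above the wood.

```bash
cat > cr.py <<'E'
from g import *
from m import *
def crown(c,zc,guess,w=14):
    q=proj(c,[[*guess,zc]])[0].round().astype(int); x0,y0=q-w
    i=c["img"][y0:y0+2*w,x0:x0+2*w].astype(int); m=((i.max(2)-i.min(2)<28)&(i.max(2)>110)).astype(np.uint8)
    n,l,s,ct=cv2.connectedComponentsWithStats(m); k=1+np.argmax(s[1:,4]); ys,xs=np.nonzero(l==k)
    r=cv2.minAreaRect(np.c_[xs+x0,ys+y0].astype(np.float32)); b=cv2.boxPoints(r)
    P=np.array([onplane(c,p,zc) for p in b]); print("px",r,"centre",onplane(c,r[0],zc)); print(P)
E
python3 - <<'E'
from cr import *
c=dict(T); c["img"]=cv2.imread("pics/t5t.png")[...,::-1]
crown(c,.319,(.458,.264)); c["img"]=T["img"]; crown(c,.21,(.458,.264))
E
```

```text
px ((130.56179809570312, 239.10110473632812), (17.53904151916504, 10.04372501373291), 77.00537872314453) centre [0.458 0.266 0.319]
[[0.473 0.279 0.319]
 [0.477 0.259 0.319]
 [0.443 0.252 0.319]
 [0.439 0.272 0.319]]
px ((148.82354736328125, 236.79415893554688), (15.037208557128906, 8.00367546081543), 75.96376037597656) centre [0.459 0.265 0.21 ]
[[0.473 0.278 0.21 ]
 [0.477 0.26  0.21 ]
 [0.445 0.252 0.21 ]
 [0.441 0.27  0.21 ]]
```

```bash
cat >> g.py <<'E'
def tcp(x,y,z,yaw,lean=48):
    _,R=pose([0,0,0],yaw,lean); need(np.array([x,y,z])-.008*R[:,2],yaw,lean)
E
python3 -c "
from g import *
tcp(.6087,.1945,.254,3.8)"
```

```text
now 19.55 [0.45  0.263 0.251] turn [ 0.13  -0.001  0.117] shift cm in target axes [-10.526  -7.891  11.17 ] in present [ -9.458 -10.441   9.969] F [ 0.327  0.53  -1.56 ] gap 18.44412716232787 58.53431224822998
```

step_arm([
  [1,0,0,0,0.043,0,0.039],
  [1,0,0,0,0.043,0,0.039],
  [1,0,0,0,0.044,0,0.039],
  [1,0,-0.9,0,0,0,0],
  [1,0,-1.4,0,0,0,0],
  [1,-0.5,-1.4,0.5,0,0,0],
  [1,-0.9,-1.4,0.9,0,0,0],
  [1,-0.9,-1.4,0.9,0,0,0],
  [1,-0.9,-1.4,0.9,0,0,0],
  [1,-0.9,0,0.9,0,0,0],
  [1,-0.9,0,0.9,0,0,0],
  [1,-0.9,0,1,0,0,0],
  [1,-0.4,0,0.6,0,0,0],
  [1,0,0,0,0,0,0],
  [1,0,0,0,0,0,0],
])

```text
time_s: 21.05
tool_pos: [0.5465, 0.19, 0.2537]
eef_rot: [-0.076, 2.303, 0.034]
contact_force: [-0.0, -0.1, -1.6]
finger_gap: 0.214
grip_force: 59.0
```

```bash
python3 -c "
from cr import *
tcp(.6087,.1945,.254,3.8)
t=arm.get_state()['tool_pos']
crown(cam('top'),.321,(t[0]+.008,t[1]),15)"
```

```text
now 21.05 [0.546 0.19  0.254] turn [ 0. -0. -0.] shift cm in target axes [-4.198  0.032  4.618] in present [-4.199  0.032  4.616] F [-0.012 -0.113 -1.552] gap 18.20386016323197 59.02405500411987
px ((167.0, 188.0), (16.0, 10.0), 90.0) centre [0.555 0.191 0.321]
[[0.571 0.201 0.321]
 [0.57  0.181 0.321]
 [0.539 0.182 0.321]
 [0.54  0.201 0.321]]
```

step_arm([
  [1,-0.5,0,0.55,0,0,0],
  [1,-0.7,0,0.75,0,0,0],
  [1,-0.7,0,0.75,0,0,0],
  [1,-0.7,0,0.8,0,0,0],
  [1,-0.7,0,0.8,0,0,0],
  [1,-0.5,0,0.55,0,0,0],
  [1,-0.3,0,0.35,0,0,0],
  [1,0,0,0,0,0,0],
  [1,0,0,0,0,0,0],
])

```text
time_s: 22.0
tool_pos: [0.6044, 0.1938, 0.2451]
eef_rot: [-0.079, 2.319, 0.031]
contact_force: [-7.4, -1.4, -7.6]
finger_gap: 0.218
grip_force: 63.6
```

```bash
python3 -c "
from cr import *
tcp(.6078,.1945,.254,3.8)
t=arm.get_state()['tool_pos']
c=cam('top');crown(c,.321,(t[0]+.008,t[1]),13); save(c,'t6.png')
S=cam('side');save(S,'t6s.png')"
```

```text
now 22.0 [0.604 0.194 0.245] turn [-0.001 -0.016  0.002] shift cm in target axes [-0.893  0.049 -0.34 ] in present [-0.887  0.047 -0.354] F [-7.418 -1.394 -7.568] gap 18.532307690200014 63.55518076568842
px ((163.1724090576172, 157.5689697265625), (18.9409236907959, 18.383838653564453), 21.801406860351562) centre [0.614 0.198 0.321]
[[0.605 0.222 0.321]
 [0.638 0.209 0.321]
 [0.623 0.174 0.321]
 [0.59  0.188 0.321]]
```

step_arm([
  [1,0.33,0,-0.37,0,0,0],
  [1,0.33,0,-0.37,0,0,0],
  [1,0.34,0,-0.37,0,0,0],
  [1,0,0,0,0,0,0],
  [1,0,0,0,0,0,0],
])

```text
time_s: 22.6
tool_pos: [0.5942, 0.1938, 0.2581]
eef_rot: [-0.075, 2.296, 0.036]
contact_force: [-0.9, -0.5, -2.1]
finger_gap: 0.214
grip_force: 59.8
```

```bash
python3 -c "
from cr import *
tcp(.600,.1945,.246,3.8)
print(arm.get_state()['joint_positions'])
c=cam('top');save(c,'t7.png',(135,130,205,190),5)
d=cam('side');save(d,'t7s.png',(255,95,335,180),5)
a=cv2.imread('pics/t7.png');b=cv2.imread('pics/t7s.png');h=max(a.shape[0],b.shape[0])
cv2.imwrite('pics/t7b.png',np.hstack([cv2.copyMakeBorder(x,0,h-x.shape[0],0,0,0) for x in(a,b)]))"
```

```text
now 22.6 [0.594 0.194 0.258] turn [ 0.001  0.006 -0.001] shift cm in target axes [0.511 0.029 1.242] in present [0.519 0.027 1.238] F [-0.928 -0.515 -2.065] gap 18.22399224328236 59.81242898851633
[ 0.288 -0.497 -0.599  0.637 -0.164  0.15 ]
```

View pics/t7b.png

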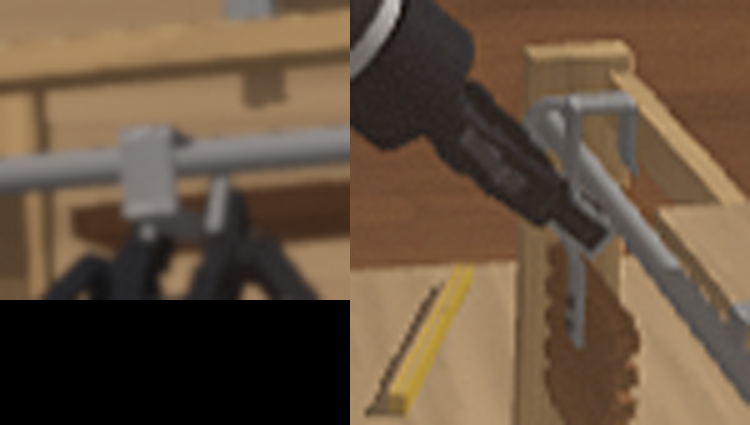

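The picture shows the crown at left-panel (148,172), over the rail and upright. In the right panel the far leg is already beyond the rail, with the fingertips just below it. On the horizontal approach the fingertips touched the rail, so I'll lower on a diagonal instead.

```bash
python3 -c "
from cr import *
from m import T,S
z=.198+.2581-.1422
print(onplane(T,(164.4,164),z+.012), 'rail x at y.194', .6292-.067*.194)
a=np.radians(3.8);u=np.array([np.cos(a),np.sin(a),0]);v=np.array([-np.sin(a),np.cos(a),0]);h=np.array([.5942,.1938,z])+.0085*u
for q in((-.017,.01,.012),(-.017,-.01,.012),(.017,.01,.012),(.017,-.01,.012),(.02,-.01,-.027)): print(proj(S,h+q[0]*u+q[1]*v+np.array([0,0,q[2]])))
"
```

```text
[0.601 0.195 0.326] rail x at y.194 0.616202
[[298.483 113.43 ]]
[[300.625 115.938]]
[[310.879 112.634]]
[[313.181 115.114]]
[[313.434 129.297]]
```

step_arm([
  [1,0.52,0,0.47,0,0,0],
  [1,0.52,0,0.47,0,0,0],
  [1,0,0,0,0,0,0],
  [1,0,0,0.74,0,0,0],
  [1,0.33,0,0.83,0,0,0],
  [1,0,0,0,0,0,0],
  [1,0,0,0,0,0,0],
])

```text
time_s: 23.4
tool_pos: [0.6027, 0.1939, 0.2265]
eef_rot: [-0.076, 2.303, 0.034]
contact_force: [2.7, -0.2, -2.1]
finger_gap: 0.219
grip_force: 58.8
```

```bash
python3 -c "
from g import *
tcp(.609,.1945,.206,3.8)"
```

```text
now 23.4 [0.603 0.194 0.227] turn [-0.    -0.    -0.001] shift cm in target axes [1.1   0.015 1.845] in present [1.099 0.015 1.845] F [ 2.71  -0.214 -2.123] gap 18.641432304874524 58.778119683265686
```

step_arm([
  [1,-0.33,0,0.37,0,0,0],
  [1,0,0,0,0,0,0],
  [1,0.47,0,0.42,0,0,0],
  [1,0.47,0,0.42,0,0,0],
  [1,0.3,0,0.27,0,0,0],
  [1,0,0,0,0,0,0],
  [1,0,0,0,0,0,0],
])

```text
time_s: 24.1
tool_pos: [0.6073, 0.1945, 0.2103]
eef_rot: [-0.076, 2.303, 0.035]
contact_force: [0.5, 0.5, -1.6]
finger_gap: 0.219
grip_force: 59.1
```

```bash
python3 -c "
from g import *
tcp(.609,.1945,.206,3.8)"
```

```text
now 24.1 [0.607 0.194 0.21 ] turn [ 0.  0. -0.] shift cm in target axes [ 0.207 -0.01   0.412] in present [ 0.207 -0.01   0.412] F [ 0.517  0.496 -1.589] gap 18.60735926384864 59.11771595478058
```

step_arm([
  [1,0.22,0,0.2,0,0,0],
  [1,0.15,0,0.13,0,0,0],
  [1,0,0,0,0,0,0],
  [1,0,0,0,0,0,0],
])

```text
time_s: 24.5
tool_pos: [0.6075, 0.1945, 0.2059]
eef_rot: [-0.076, 2.302, 0.035]
contact_force: [0.9, -0.5, -2.1]
finger_gap: 0.218
grip_force: 59.1
```

step_arm([
  [1,0.11,0,0.1,0,0,0],
  [1,0.07,0,0.07,0,0,0],
  [1,0,0,0,0,0,0],
  [1,0,0,0,0,0,0],
])

```text
time_s: 24.9
tool_pos: [0.6079, 0.1946, 0.2041]
eef_rot: [-0.076, 2.301, 0.035]
contact_force: [-0.6, 0.3, -0.7]
finger_gap: 0.219
grip_force: 59.3
```

step_arm([
  [1,0,-0.6,0,0,0,0],
  [1,0,-1.2,0,0,0,0],
  [1,0,-1.2,0,0,0,0],
  [1,0,-1.2,0,0,0,0],
  [1,0,-1.2,0,0,0,0],
  [1,0,-1.2,0,0,0,0],
  [1,0,-1.2,0,0,0,0],
  [1,0,-1.2,0,0,0,0],
  [1,0,-1,0,0,0,0],
  [1,0,0,0,0,0,0],
])

```text
time_s: 25.9
tool_pos: [0.6147, 0.0923, 0.2041]
eef_rot: [-0.072, 2.301, 0.032]
contact_force: [0.3, -1.6, 1.6]
finger_gap: 0.217
grip_force: 59.4
```

```bash
python3 -c "
from g import *
a=np.radians(3.8)
tcp(.631-.0085*np.cos(a),-.0245-.0085*np.sin(a),.2045,3.8)"
```

```text
now 25.9 [0.615 0.092 0.204] turn [-0.003  0.002 -0.003] shift cm in target axes [ -0.036 -11.758  -0.023] in present [ -0.067 -11.758   0.015] F [ 0.291 -1.607  1.617] gap 18.469505746311288 59.39410328865051
```

step_arm([
  [1,0,-0.8,0,0,0,0],
  [1,0,-1.2,0,0,0,0],
  [1,0,-1.2,0,0,0,0],
  [1,0,-1.2,0,0,0,0],
  [1,0,-1.2,0,0,0,0],
  [1,0,-1.2,0,0,0,0],
  [1,0,-1.2,0,0,0,0],
  [1,0,-1.2,0,0,0,0],
  [1,0,-1.2,0,0,0,0],
  [1,0,-0.8,0,0,0,0],
  [1,0,-0.5,0,0,0,0],
  [1,0,0,0,0,0,0],
  [1,0,0,0,0,0,0],
])

```text
time_s: 27.2
tool_pos: [0.6223, -0.0231, 0.204]
eef_rot: [-0.074, 2.301, 0.032]
contact_force: [-0.4, -1.6, 1.9]
finger_gap: 0.213
grip_force: 59.5
```

```bash
python3 -c "
from g import *
a=np.radians(3.8)
tcp(.631-.0085*np.cos(a),-.0245-.0085*np.sin(a),.2045,3.8)
for n in('side','top'): save(cam(n),'t8%s.png'%n)
# stem above the fingers, side view: grey runs per row
i=cv2.imread('pics/t8side.png').astype(int)
from m import S,T
h=np.array([.631,-.0245,.26]);u=np.array([np.cos(a),np.sin(a),0]);v=np.array([-np.sin(a),np.cos(a),0])
print('pred stem left/right px at z .235/.22, lower wood corners, marker front', [proj(S,h+u*q[0]+v*q[1]+np.array([0,0,q[2]]))[0].round(1).tolist() for q in((-.017,.01,0),(-.017,-.01,0),(-.007,.065,-.185),(-.007,-.065,-.185),(-.007,-.065,-.09),(-.016,.01,.042),(-.016,-.01,.042))])
print('wood top-view px', [proj(T,h+u*q[0]+v*q[1]+np.array([0,0,q[2]]))[0].round(1).tolist() for q in((-.007,.065,-.09),(-.007,-.065,-.09))])"
```

```text
now 27.2 [ 0.622 -0.023  0.204] turn [-0.002  0.002 -0.001] shift cm in target axes [-0.04  -0.199 -0.028] in present [-0.041 -0.199 -0.027] F [-0.416 -1.63   1.888] gap 18.085079315918307 59.45747494697571
pred stem left/right px at z .235/.22, lower wood corners, marker front [[329.6, 171.8], [332.6, 175.6], [321.0, 226.4], [338.4, 255.4], [341.9, 221.5], [331.4, 155.0], [334.5, 158.6]]
wood top-view px [[249.5, 164.5], [305.4, 159.4]]
```

step_arm([
  [1,0,-0.2,0,0,0,0],
  [1,-0.08,0,-0.07,0,0,0],
  [1,0,0,0,0,0,0],
  [1,0,0,0,0,0,0],
])

```text
time_s: 27.7
tool_pos: [0.622, -0.0233, 0.2041]
eef_rot: [-0.077, 2.302, 0.036]
contact_force: [1.2, 1.8, 2.7]
finger_gap: 0.22
grip_force: 59.3
```

```bash
cat > chk.py <<'E'
from cr import *
c=cam("top");s=cam("side")
def brown(i): 
    h=cv2.cvtColor(i,cv2.COLOR_RGB2HSV).astype(int); return ((h[...,0]<14)&(h[...,1]>120)&(h[...,2]>35)).astype(np.uint8)
m=brown(c["img"])
m[:, :230]=0;m[:,300+15:]=0;m[:150]=0;m[175:]=0
n,l,st,ct=cv2.connectedComponentsWithStats(m)
print("top brown comps",[st[k].tolist() for k in range(1,n) if st[k,4]>4])
m=brown(s["img"]);m[:,:300]=0;m[:,350:]=0;m[:190]=0;m[275:]=0
n,l,st,ct=cv2.connectedComponentsWithStats(m)
for k in range(1,n):
    if st[k,4]>60:
        ys,xs=np.nonzero(l==k);print("side",st[k].tolist(),"lowest",xs[ys==ys.max()].mean(),ys.max(),"right",xs.max(),ys[xs==xs.max()].mean(),"left",xs.min(),ys[xs==xs.min()].mean())
print(arm.get_state()["tool_pos"],arm.get_state()["contact_force"])
E
python3 chk.py
```

```text
top brown comps [[287, 155, 16, 10, 131], [249, 159, 19, 11, 149]]
side [320, 198, 26, 56, 525] lowest 338.0 253 right 345 223.0 left 320 224.0
[ 0.622 -0.023  0.204] [0.645 1.878 2.132]
```

step_arm([
  [1,-0.05,-0.25,-0.05,0,0,0],
  [1,0,-0.2,0,0,0,0],
  [1,0,0,0,0,0,0],
  [1,0,0,0,0,0,0],
])

```text
time_s: 28.2
tool_pos: [0.6219, -0.0288, 0.2041]
eef_rot: [-0.075, 2.304, 0.035]
contact_force: [-0.5, 1.5, -0.2]
finger_gap: 0.217
grip_force: 59.3
```

```bash
python3 chk.py
```

```text
top brown comps [[289, 155, 17, 10, 130], [252, 159, 18, 11, 151]]
side [321, 199, 26, 56, 514] lowest 339.5 254 right 346 224.5 left 321 222.4
[ 0.622 -0.029  0.204] [-0.514  1.222 -0.462]
```

step_arm([
  [-1,0,0,0,0,0,0],
  [-1,0,0,0,0,0,0],
  [-1,0,0,0,0,0,0],
  [-1,0,0,0,0,0,0],
  [-1,0,0,0,0,0,0],
  [-1,0,0,0,0,0,0],
  [-1,0,0,-1,0,0,0],
  [-1,0,0,-2,0,0,0],
  [-1,0,0,-3,0,0,0],
  [-1,0,0,-3,0,0,0],
  [-1,0,0,-3,0,0,0],
  [-1,0,0,-3,0,0,0],
  [-1,0,0,0,0,0,0],
  [-1,0,0,0,0,0,0],
  [-1,0,0,0,0,0,0],
  [-1,0,0,0,0,0,0],
  [-1,0,0,0,0,0,0],
  [-1,0,0,0,0,0,0],
])

```text
time_s: 30.1
tool_pos: [0.5111, -0.0357, 0.3041]
eef_rot: [-0.076, 2.304, 0.036]
contact_force: [0.4, 0.6, -0.2]
finger_gap: 1.0
grip_force: 0.0
```

```bash
python3 chk.py
python3 - <<'E'
from cr import *
a=np.radians(3.8);h=np.array([.631,-.0255,.26]);u=np.array([np.cos(a),np.sin(a),0]);v=np.array([-np.sin(a),np.cos(a),0])
c=cam("side");d=cam("top");save(c,"f.png");save(d,"ft.png")
# steel stem columns in the side view below the rail, left/right px per row, and predicted
for z in(-.02,-.04,-.06):
    l,r=[proj(c,h-.017*u+s*v+np.array([0,0,z]))[0] for s in(.01,-.01)]
    y=int(round((l[1]+r[1])/2)); row=c["img"][y,315:350].astype(int); g=np.nonzero((row.max(1)-row.min(1)<28)&(row.max(1)>70))[0]+315
    print(z,"row",y,"pred",l[0].round(1),r[0].round(1),"grey",g.tolist())
i=d["img"][155:200,225:330].astype(int);m=((i.max(2)-i.min(2)<28)&(i.max(2)>100));ys,xs=np.nonzero(m);b=cv2.boxPoints(cv2.minAreaRect(np.c_[xs+225,ys+155].astype(np.float32)));print("tray",*[onplane(d,q,.03) for q in b])
p=(d["img"][122:156,262:292].astype(int)); print("marker cols",[ (r+122,(np.nonzero((p[r].max(1)-p[r].min(1)<25))[0]+262).tolist()) for r in(6,16,28)])
E
```

```text
top brown comps [[285, 155, 20, 10, 150], [252, 157, 22, 11, 194]]
side [322, 198, 26, 57, 500] lowest 340.0 254 right 347 224.5 left 322 224.5
[ 0.511 -0.036  0.305] [-0.218  0.202 -0.287]
-0.02 row 182 pred 329.1 332.0 grey [329, 330, 331, 332, 339, 340, 341, 342, 343, 344, 345, 346, 347]
-0.04 row 189 pred 328.5 331.3 grey [328, 329, 330, 331, 332, 345, 346, 347, 348, 349]
-0.06 row 197 pred 327.8 330.7 grey [328, 329, 330, 331]
tray [0.655 0.079 0.03 ] [ 0.678 -0.118  0.03 ] [ 0.583 -0.129  0.03 ] [0.56  0.068 0.03 ]
marker cols [(128, [271, 272, 273, 274, 275, 276, 277, 278, 279, 280]), (138, [272, 273, 274, 275, 276, 277, 278, 279, 280, 281]), (150, [273, 274, 275, 276, 277, 278, 279, 280, 281, 282])]
```

```bash
python3 -c "
from workcell import arm
print(arm.close_job())"
```

```text
the job is handed in; nothing more can be done
None
```

The box side hangs by its hook within about 3 mm of the marker (measured from the camera images), with the drip tray under its whole lower edge. The job is handed in at about 30 s; the fingertips brushed the rail at roughly 8–10 N during hooking, and no pass or fail was returned.

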